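# Set a bench centrifuge's speed selector to step 6 by fingertip and start the run

### The arm

A 7-joint arm with a two-finger parallel gripper is mounted at the origin on the work surface. World frame = base frame: x ahead of the robot, y to its left, z up, the work surface at z = 0. Lengths are in m, angles in rad, forces in N, time in s.
With the tool pointing down it reaches from about 0.4 to 0.85 m from the base axis. Payload 10.4 kg.
Tool frame: the origin (TCP) lies at the very end of the fingers, on their centre line; the grasp point (between the pads) lies 19 mm behind it; z points along the fingers, y is the line along which they close (so a half turn about z gives the same grasp; the last joint's range is limited). The gripper opens to 87 mm and grips with 3 to 60 N. Pads are 19 mm wide; open, the fingers measure 117 mm over their backs; the gripper's body (75 mm by 190 mm) begins 51 mm behind the grasp point.
Start: joints at [1.21, 0.332, -0.065, 1.46, 0.022, 1.35, -0.088], TCP at [0.207, -0.59, 0.223] pointing down, gripper open.
Joint ranges: [-2.6, 2.6], [-0.5, 2.12], [-1.47, 1.34], [0.16, 2.42], [-1.27, 4.41], [0.06, 2.06], [-2.6, 2.6]. Speed limits (rad/s): [2.22, 2.22, 2.79, 2.79, 3.14, 3.14, 3.14].

### API

Orientations are given as a rotation vector (axis times angle).
In Python, from plant import * gives the robot as it stands.
- The arm moves only by the shell command python3 -m crank 'ROWS' [OPENING] [FORCE]. ROWS is JSON, a list of rows, each a list of 2 entries, a list of its own where there are three numbers: the shift along the tool's x, y, z in mm, then the turn, a rotation vector about the tool's x, y, z in degrees. A call has 1 to 8 rows; each row is the pose to reach, as a shift and turn from the pose commanded when the call began, along the tool's axes at that moment; what a row does not reach only later rows make up. A row lasts 1/10 s, in which the tool goes at most 50 mm and 8.59 degrees, less where a joint would pass 70% of its speed; a pose out of reach is approached as far as the arm can. A call with a gripper value outside its range is refused whole. OPENING is the closure, from 0 (fully open) to 1 (shut), set as the call begins (- or left out, the last holds). The fingers move at their own pace and stop on an object; FORCE is the grip in N (left out, the last holds). Time passes only in rows, so rows that repeat a pose let the fingers close. It gives the time, the measured TCP pose, the force, the opening and the grip force at its end, in the units of the state.
- get_state(): the state, without advancing time (a new reading comes with each control period).
- get_image(name): name is "scene" or "top" or "wrist"; returns (picture, depth): 384x512x3 uint8, blue, green, red; 384x512 float32, m along the optical axis (not along the pixel's ray), 0 where there is no reading.
- camera_model(name): a dict with "fovy" (degrees; the focal length in pixels is half the picture's height over the tangent of half this angle, whatever the lens; pixels are square), "cx", "cy" (the principal point, pixels), "dist_coeffs" ([k1, k2, p1, p2, k3] as OpenCV has them; the pictures are not rectified), "extrinsics" (4x4, takes a point from camera to world coordinates); the wrist camera has in their place "hand_eye" (4x4, takes a point from camera to tool coordinates, whose origin is the TCP and whose axes are the flange's). Camera axes: x right, y up, looking along -z (the intrinsics and any distortion apply to the point x, -y, -z); pixel columns grow to the right and rows downward; lengths in m; the calibration is good to about 2 mm. A picture is of the moment at which its call begins: read the wrist's pose just before it. camera_model takes no time and is no camera call.
- job_done(): hands the job in; it is judged then, once.
The state is a dict: "time_s": time; "joints": joint angles; "dq": joint speeds; "joint_torque": joint torques, N m; "position": TCP position; "ee_rot": TCP orientation; "ft_force": force on the tool from outside, world axes, zero at the start; "ft_torque": the same for the moment, N m; "width": finger opening in m; "gripper_force": force on a finger pad.
Only numpy, scipy, OpenCV 4.12 (cv2) and the standard library are available. Lean on these libraries where they do the work, as an engineer would, in place of code of your own. Each camera call takes 0.05 s, during which the arm holds its last target. There are 200 camera calls.

### The job

The small centrifuge is loaded and shut: with the fingertips, push the lever of its blue speed selector round clockwise, click by click, from where it stands to step 6 (six clicks up from the red off mark) and never past it, as these tubes are not rated for more. Do not pinch the lever; when it has clicked home at 6, press the green start key fully down and let it come up again. Do not press the start key before that, and leave the timer knob, the tube rack, the rotor bucket and the bottle as they stand.

Things in the scene. Friction and masses are not known exactly. Their poses are not given: they have to be found in the camera images.
- centrifuge: Fixed white bench centrifuge, 360 deep (its x) by 340 wide (its y), 226 mm high under a clear domed lid (228 mm across, centre 65 mm behind the origin); origin at the centre of its underside. Its front, at -x, is a grey control panel 148 mm long, sloping 25 degrees, rising from about 100 mm at the front edge to 163 mm at the lid.
- dial_centre (a point): Where the selector's axis meets the panel surface; fixed. Axes of the panel: x up the slope away from the operator, y to the operator's left, z out of the panel (the turning axis). The panel reaches 74 mm up and down the slope from here; apart from the lever, nothing stands up within 90 mm, save the lid and its latch beyond the upper edge.
- off_mark (a point): The red mark of step 0 (off) on the panel, 54 mm from dial_centre, 120 degrees counterclockwise from panel x: the operator's lower left. Steps 1 to 8 follow clockwise every 30 degrees as black dots that grow in size, so step 6 lies 60 degrees clockwise from panel x, at the upper right. Fixed; same axes as dial_centre.
- selector (a joint): Angle of the speed selector, rad, growing clockwise seen from outside: 0 at off (a stop), 0.5236 per click, 3.14 at step 6, 4.19 at step 8 (a stop). It starts at rest in step 0, 1, 2 or 3. A click takes 3 to 5 N on the lever's outer half; pushed just over half way it snaps into the next step by itself, goes no further and stays there.
- lever_tip (a point): End of the selector's lever, 47 mm from the axis, 14.5 mm above the panel; x points along the lever from the axis outward, z out of the panel. The lever is a blue bar 14 mm thick, from 19 mm behind the axis to 47 mm ahead, 4 to 26.5 mm above the panel; a white line on top marks the pointing end. Touching both flat sides, or both ends, at once counts as pinching.
- start (a joint): Travel of the green start key, m: 0 up, 0.005 fully down (takes 4 N there; springs back). It counts as pressed beyond 0.0035.
- start_top (a point): Centre of the top of the start key, a round green key 28 mm across in a grey collar 44 mm across and 12 mm high. Seen in the panel's axes it lies 38 mm down the slope, 130 mm to the right (-y) and 22 mm out (+z) from dial_centre. z points out of the panel; press along -z.
- timer_mark (a point): White mark on the rim of the black timer knob (36 mm across, 19 mm high), 16 mm from its axis, on the operator's right of the panel; the axis lies 202 mm to the right (-y) of dial_centre. It turns easily and must stay as it is.
- rack: Loose blue rack 118 x 66 mm, with six yellow-capped tubes, 126 mm high; origin at the centre of its underside. It stands left of the centrifuge.
- bucket: Loose black rotor bucket, 68 mm across, 80 mm over its pins, with yellow tube caps, 99 mm high; origin at the centre of its underside. It stands right of the centrifuge, near its front.
- bottle: Loose amber bottle, 66 mm across and 150 mm high; origin at the centre of its underside. It stands right of the centrifuge, further back.

How it is judged:
By the outcome, as a careful person would: the job done as asked, in the order asked, and still so for the second after the job is handed in, with the robot touching nothing.
It also fails if it takes over 72 s, if anything falls off the work surface, if the arm or the gripper's body presses on something with over 40 N, if the wrist force passes 120 N, or if a joint passes its speed limit or range.

## Working session

There is one attempt and no reset: what is moved stays moved. The work goes in short steps, Python scripts to look and compute and a shell command to move; the robot and the scene stay as the last step left them, time stands still between calls to the robot, and variables do not carry over. Pictures are saved under pics/ and viewed, at most 10 in all, crops included, and the job is handed in when it is done.

```bash
mkdir -p pics; ls; python3 - <<'E'
from plant import *
import cv2,numpy as np
s=get_state();print({k:np.round(v,3).tolist() for k,v in s.items()})
for n in("scene","top"):
    im,d=get_image(n);cv2.imwrite(f"pics/{n}0.png",im);np.save(f"pics/{n}0.npy",d);print(n,{k:np.round(v,4).tolist() for k,v in camera_model(n).items()})
print({k:np.round(v,4).tolist() for k,v in camera_model("wrist").items()})
E
```

```text
pics
{'time_s': 0.0, 'joints': [1.21, 0.333, -0.065, 1.461, 0.022, 1.35, -0.089], 'dq': [0.001, -0.001, 0.001, 0.001, -0.0, -0.001, -0.001], 'joint_torque': [-0.0, -62.326, 0.024, -38.989, -0.061, 0.04, 0.0], 'position': [0.207, -0.589, 0.222], 'ee_rot': [-3.095, -0.528, 0.001], 'ft_force': [0.067, 0.344, 0.321], 'ft_torque': [-0.028, -0.034, -0.007], 'gripper_force': 0.0, 'width': 0.087}
scene {'fovy': 54.3606, 'cx': 258.0998, 'cy': 188.7588, 'dist_coeffs': [0.0258, 0.0, 0.0, 0.0, 0.0], 'extrinsics': [[-0.2605, -0.732, 0.6295, 1.0604], [0.9654, -0.1916, 0.1767, 0.1111], [-0.0087, 0.6538, 0.7566, 0.6661], [0.0, 0.0, 0.0, 1.0]]}
top {'fovy': 55.4023, 'cx': 259.5299, 'cy': 189.8215, 'dist_coeffs': [0.0236, 0.0, 0.0, 0.0, 0.0], 'extrinsics': [[0.0156, 0.9914, -0.1299, 0.4448], [-0.9998, 0.0168, 0.0078, 0.0127], [0.0099, 0.1298, 0.9915, 1.031], [0.0, 0.0, 0.0, 1.0]]}
{'fovy': 63.7223, 'cx': 253.5176, 'cy': 186.4973, 'dist_coeffs': [-0.0862, 0.0, 0.0, 0.0, 0.0], 'hand_eye': [[0.0009, 0.9708, 0.2399, 0.0664], [1.0, -0.0009, -0.0001, -0.0005], [0.0001, 0.2399, -0.9708, -0.1627], [0.0, 0.0, 0.0, 1.0]]}
```

View pics/top0.png

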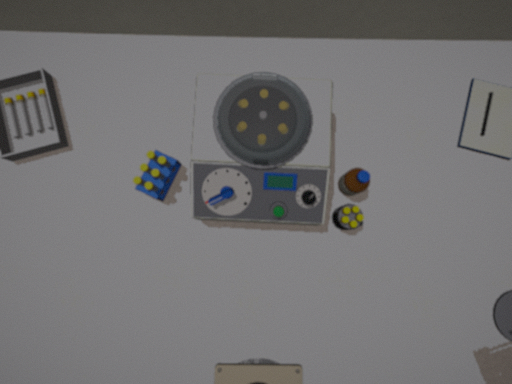

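View pics/scene0.png

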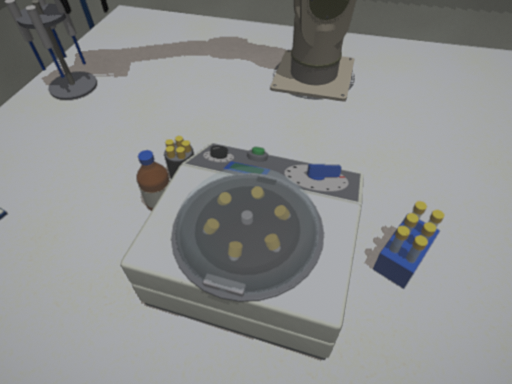

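The top view shows the dial at about (227,191), with the lever pointing lower left to (207,203), so it seems to be at step 0. The green key is at (279,211) and the timer knob at (308,197). In the scene view the panel's far side holds the same parts, and the rack, bucket and bottle are clear of it.

```bash
cat > h.py <<'E'
from plant import *
import cv2,numpy as np
from scipy.spatial.transform import Rotation as R
def cam(n,st=None):
    m=camera_model(n);f=192/np.tan(np.radians(m["fovy"])/2)
    K=np.array([[f,0,m["cx"]],[0,f,m["cy"]],[0,0,1]])
    if "extrinsics" in m:E=np.array(m["extrinsics"])
    else:
        T=np.eye(4);T[:3,:3]=R.from_rotvec(st["ee_rot"]).as_matrix();T[:3,3]=st["position"];E=T@np.array(m["hand_eye"])
    return K,np.array(m["dist_coeffs"]),E
def ray(c,p):
    K,D,E=c;u=cv2.undistortPoints(np.array(p,float).reshape(-1,1,2),K,D).reshape(-1,2)
    d=np.c_[u[:,0],-u[:,1],-np.ones(len(u))]@E[:3,:3].T
    return E[:3,3],d
def onplane(c,p,p0,n):
    o,d=ray(c,p);return o+d*(((p0-o)@n)/(d@n))[:,None]
def atz(c,p,z):return onplane(c,p,np.array([0,0,z]),np.array([0,0,1.]))
def pix(c,P):
    K,D,E=c;q=(np.atleast_2d(P)-E[:3,3])@E[:3,:3]*[1,-1,-1]
    return cv2.projectPoints(q,np.zeros(3),np.zeros(3),K,D)[0].reshape(-1,2)
def panel(yaw):
    a=np.radians(25);return R.from_euler('z',yaw).as_matrix()@R.from_euler('y',-a).as_matrix()
E
python3 - <<'E'
from h import *
im=cv2.imread("pics/top0.png");d=np.load("pics/top0.npy");c=cam("top")
hsv=cv2.cvtColor(im,cv2.COLOR_BGR2HSV)
g=cv2.inRange(hsv,(45,120,50),(80,255,255));g[:195]=0
k=np.argwhere(g)[:,::-1].mean(0);print("key px",k,(g>0).sum())
# disc: bright pixels within panel
v=hsv[...,2];roi=np.zeros_like(v);roi[166:217,198:256]=1
print(v[185,198:256])
w=((v>115)&(hsv[...,1]<60)&(roi>0)).astype(np.uint8)
ct=max(cv2.findContours(w,0,1)[0],key=cv2.contourArea);el=cv2.fitEllipse(cv2.convexHull(ct));print("disc",el)
a=atz(c,[el[0]],0.1315)[0]
kz=0.1313-.038*np.sin(np.radians(25))+.022*np.cos(np.radians(25))
b=atz(c,[k],kz)[0]
P=panel(0);e=(P@[-.038,-.130,.022])
dv=b-a;yaw=np.arctan2(dv[1],dv[0])-np.arctan2(e[1],e[0]);print(a,b,"len",np.hypot(*dv[:2]),np.hypot(*e[:2]),"yaw",np.degrees(yaw))
bl=cv2.inRange(hsv,(100,130,40),(130,255,255))*roi
q=np.argwhere(bl)[:,::-1];print("blue",len(q),q.mean(0))
n=panel(yaw)[:,2];pts=onplane(c,q,a+n*.0265,n)
loc=(pts-a)@panel(yaw);l=loc.mean(0);print("lever dir deg",np.degrees(np.arctan2(l[1],l[0])),l*1000)
# depth points
K,D,E=c
for p in [(int(el[0][0]),int(el[0][1])),(250,205),(200,215),(262,215),(240,170)]:
    z=d[p[1],p[0]];o,r=ray(c,[p]);print(p,np.round(o+r[0]*z,4))
cv2.imwrite("pics/c1.png",cv2.resize(im[155:235,185:345],None,fx=5,fy=5,interpolation=2))
E
```

```text
key px [278.29885057 211.04597701] 87
[ 80  76  78  81  99 121 126 126 124 123 126 125 125 126 123 126 125 126
 122 126 125 126 127 125 123 120 119 115 112 117 117 116 122 123 127 127
 128 127 127 125 127 127 125 125 125 125 126 121 120 122 126 122 110  83
  77  76  76  74]
disc ((226.37924194335938, 191.3128204345703), (45.82951354980469, 48.854339599609375), 104.2231674194336)
[0.55754223 0.08763407 0.1315    ] [ 0.51045215 -0.04123222  0.13517928] len 0.13720056950041928 0.13716031206984405 yaw -1.4781831740867197
blue 145 [223.82758621 193.53793103]
lever dir deg 53.995314946225655 [ 2.6764112   3.68313062 26.5       ]
(226, 191) [0.5553 0.0866 0.1554]
(250, 205) [0.5257 0.0287 0.1185]
(200, 215) [0.4996 0.155  0.1028]
(262, 215) [ 0.5018 -0.0018  0.1081]
(240, 170) [0.607  0.0539 0.1568]
```

View pics/c1.png

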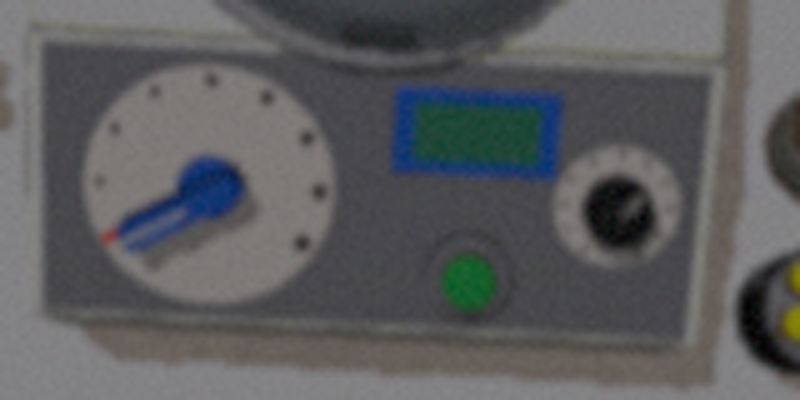

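The lever is at step 0, since the red mark shows right at its tip. Step 4 is straight up from the axis. Next I compute the hover pose 120 mm out of the dial along the panel normal, with tool x up the slope.

```bash
cat >> h.py <<'E'
A0=np.array([.5575,.0876,.1315]);YAW=np.radians(-1.48)
def goal(p_mm,A=A0,yaw=YAW):
    "shift mm / turn deg in tool axes to reach panel point p with tool x=panel x, z=-panel z"
    s=get_state();P=panel(yaw);Rt=P@np.diag([1,-1,-1.]);Rc=R.from_rotvec(s["ee_rot"]).as_matrix()
    t=A+P@(np.array(p_mm)/1000)
    return np.round(Rc.T@(t-s["position"])*1000,1),np.round(np.degrees(R.from_matrix(Rc.T@Rt).as_rotvec()),1),t
E
python3 - <<'E'
from h import *
print(goal([0,0,150]))
E
```

```text
(array([ 495.8, -545.1,  -44.9]), array([-4.6, 24.7, 20.5]), array([0.49412841, 0.08923731, 0.26744617]))
```

```bash
python3 -m crank '[[[0,0,-40],[0,0,0]],[[20,-20,-80],[0,0,0]],[[45,-45,-110],[0,0,3]],[[75,-80,-130],[0,0,8]],[[105,-115,-130],[0,0,14]],[[135,-150,-130],[0,0,20]],[[165,-185,-130],[0,0,20]],[[195,-215,-130],[0,0,20]]]' 1 20
python3 -m crank '[[[40,0,0],[0,0,0]],[[80,-10,0],[0,0,0]],[[110,-35,0],[0,0,0]],[[120,-70,0],[0,0,0]],[[130,-110,0],[0,0,0]],[[140,-150,0],[0,0,0]],[[150,-185,0],[0,0,0]],[[155,-215,0],[0,0,0]]]'
python3 - <<'E'
from h import *
print(goal([0,0,150]),get_state()["joints"])
E
```

```text
time_s: 0.9
position: [0.3202, -0.32, 0.3525]
ee_rot: [3.141, -0.017, -0.0]
ft_force: [1.1, -1.0, -0.2]
width: 0.0308
gripper_force: 0.0
time_s: 1.7
position: [0.4776, -0.1067, 0.3523]
ee_rot: [-3.141, 0.015, 0.0]
ft_force: [0.7, -0.5, 0.0]
width: 0.0005
gripper_force: 0.0
(array([  14.7, -196. ,   84.9]), array([-0.2, 25. ,  0.9]), array([0.49412841, 0.08923731, 0.26744617])) [ 0.64724069  0.02075412 -0.52442639  1.55750416  0.01024748  1.56645002
 -1.45762232]
```

```bash
python3 -m crank '[[[0,-30,0],[0,5,0]],[[5,-65,15],[0,12,0]],[[10,-100,30],[0,20,0.5]],[[15,-135,45],[0,25,0.9]],[[15,-165,60],[0,25,0.9]],[[15,-185,75],[0,25,0.9]],[[14.7,-196,85],[0,25,0.9]],[[14.7,-196,85],[0,25,0.9]]]'
python3 - <<'E'
from h import *
s=get_state();im,d=get_image("wrist");c=cam("wrist",s)
cv2.imwrite("pics/w1.png",im);np.save("pics/w1.npy",d)
print(goal([0,0,150])[:2],s["joints"])
P=panel(YAW)
print(pix(c,[A0,A0+P@[-.038,-.130,.022],A0+P@[-.027,.0468,0],A0+P@[.054,0,0]]))
E
```

```text
time_s: 2.5
position: [0.4932, 0.0882, 0.2661]
ee_rot: [3.065, -0.038, 0.676]
ft_force: [0.3, -0.4, 0.2]
width: 0.0003
gripper_force: 0.0
(array([ 0.4, -2.3, -0.2]), array([-0.2,  0.1, -0. ])) [ 0.58612994 -0.33532754 -0.7700872   2.03119781 -0.17153816  0.93103544
 -1.72805106]
[[253.88937336 174.78863687]
 [383.1575362  216.7699798 ]
 [209.38439302 199.84932462]
 [253.96998382 121.42566106]]
```

View pics/w1.png

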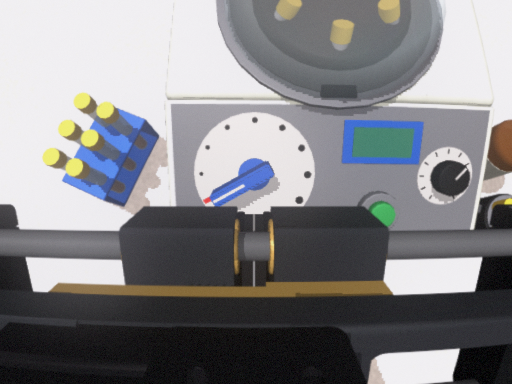

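The wrist view puts the dial axis near (254,174), the red mark at (207,200), the key at (383,213) and the step 4 dot at (254,120), all within 1–3 px of the prediction. I'll refine the dial fit and use depth to get the shape of the closed fingers.

```bash
python3 - <<'E'
from h import *
s=get_state();c=cam("wrist",s);im=cv2.imread("pics/w1.png");d=np.load("pics/w1.npy")
H=np.array(camera_model("wrist")["hand_eye"])
vv,uu=np.mgrid[0:384,0:512];p=np.c_[uu.ravel(),vv.ravel()]
ct=(c[0],c[1],H);o,r=ray(ct,p);T=(o+r*d.reshape(-1,1))*1000;ok=d.ravel()>0
for z0 in range(-70,5,7):
    m=ok&(T[:,2]>=z0)&(T[:,2]<z0+7)&(abs(T[:,0])<60)&(abs(T[:,1])<120)
    if m.sum()>3: print(z0,m.sum(),"x",np.round(T[m,0].min(),1),T[m,0].max().round(1),"y",T[m,1].min().round(1),T[m,1].max().round(1))
print("tcp px",pix(ct,[[0,0,0],[0.0095,0,0],[.0095,.015,0]]))
hsv=cv2.cvtColor(im,cv2.COLOR_BGR2HSV);P=panel(YAW);n=P[:,2]
red=cv2.inRange(hsv,(0,120,80),(8,255,255))|cv2.inRange(hsv,(172,120,80),(180,255,255))
red[:150]=0;red[:,:195]=0;red[230:]=0;red[:,230:]=0;q=np.argwhere(red)[:,::-1].mean(0);print("red px",q)
print("red loc",((onplane(c,[q],A0,n)-A0)@P*1000).round(1))
g=cv2.inRange(hsv,(45,120,50),(80,255,255));g[:195]=0;g[:,:365]=0;q=np.argwhere(g)[:,::-1];print("key px",q.mean(0),len(q))
print("key loc",((onplane(c,[q.mean(0)],A0+n*.022,n)-A0)@P*1000).round(1))
gr=hsv[...,2];roi=np.zeros_like(gr);cv2.circle(roi,(254,172),57,1,-1);cv2.circle(roi,(254,172),46,0,-1)
bk=((gr<110)&(roi>0)).astype(np.uint8);bk[205:]=0
N,_,st,ce=cv2.connectedComponentsWithStats(bk)
for i in range(1,N):
    if st[i,4]>3:
        l=((onplane(c,[ce[i]],A0,n)-A0)@P*1000)[0];print(ce[i].round(1),st[i,4],l.round(1),np.hypot(*l[:2]).round(1),np.degrees(np.arctan2(l[1],l[0])).round(1))
E
```

```text
-70 50 x -29.9 33.2 y -82.3 80.8
-63 46 x 3.0 12.5 y -6.0 4.2
-56 415 x -4.2 7.9 y -6.0 4.2
-49 203 x -4.6 7.2 y -5.7 3.9
-42 21 x -8.4 -2.9 y -1.1 -0.7
-35 5 x -5.2 12.3 y -7.1 5.3
-28 143 x -8.8 12.7 y -7.5 5.6
-21 140 x 10.1 12.5 y -8.3 5.9
-14 152 x 10.1 12.7 y -9.1 7.3
-7 137 x 10.2 12.5 y -10.0 8.1
0 6 x 10.4 12.1 y -7.9 6.0
tcp px [[255.166419   231.6432848 ]
 [255.2011603  215.66046071]
 [282.23531892 215.66100921]]
red px [206.88461538 199.84615385]
red loc [[-26.   48.3   0. ]]
key px [382.84444444 212.27160494] 405
key loc [[ -32.6 -130.6   22. ]]
[254.3 119.5] 14 [56.9 -1.6 -0. ] 57.0 -1.6
[281.9 127.3] 18 [ 49.4 -29.1  -0. ] 57.3 -30.5
[227. 127.] 9 [49.6 25.6 -0. ] 55.8 27.3
[301.1 147.8] 23 [ 28.9 -49.    0. ] 56.9 -59.4
[207.3 147. ] 7 [29.7 46.  -0. ] 54.7 57.1
[200.8 173.4] 5 [ 2.4 53.6  0. ] 53.7 87.4
[307.  174.5] 28 [  1.4 -56.1   0. ] 56.1 -88.6
[298.9 199.6] 35 [-25.6 -48.6  -0. ] 55.0 -117.8
```

```bash
python3 - <<'E'
from h import *
s=get_state();c=cam("wrist",s);d=np.load("pics/w1.npy");P=panel(YAW)
for u0,u1,v0,v1 in[(176,190,110,200),(320,338,110,200),(380,420,180,190),(215,235,135,150),(270,290,140,150),(247,262,166,180)]:
    vv,uu=np.mgrid[v0:v1,u0:u1];o,r=ray(c,np.c_[uu.ravel(),vv.ravel()]);z=d[v0:v1,u0:u1].ravel()
    L=((o+r*z[:,None])[z>0]-A0)@P*1000;print((u0,v0),np.median(L,0).round(1),L[:,2].std().round(1))
E
```

```text
(176, 110) [22.2 71.4  1.1] 0.7
(320, 110) [ 22.7 -76.9   1.6] 0.7
(380, 180) [  -8.7 -154.5    1.7] 0.7
(215, 135) [34.9 28.2  1.7] 0.7
(270, 140) [ 32.  -27.3   1.9] 0.7
(247, 166) [ 7.9 -1.4 25.8] 8.0
```

```bash
cat >> h.py <<'E'
A1=A0+panel(YAW)@np.array([1,-1,1.5])/1000
def push(a,clear=0,rc=35,h=9.5):
    "tool xy (mm, x=panel x, y=-panel y) from dial centre, touching the lever at selector angle a deg"
    t=np.radians(120-a);u=np.array([np.cos(t),np.sin(t)]);p=np.array([u[1],-u[0]])
    q=rc*u-(7+clear+h*(abs(p).sum()))*p
    return q*[1,-1]
E
python3 - <<'E'
from h import *
q=push(0,8);print("start",q,"go",goal([q[0],-q[1],60],A1)[:2])
prev=q
for k in range(6):
    e=[30*k-10+5*i for i in range(1,7)] if k else [0,5,10,15,20]
    if k==5:e=[145,150,155,160,165,170,172]
    print(k,[np.round(push(a)-prev,1).tolist() for a in e]);prev=push(e[-1])
E
```

```text
start [-41.72900172 -16.32226846] go (array([-40.2, -17.3,  88.4]), array([-0.2,  0.1, -0. ]))
0 [[6.9, -4.0], [9.2, -7.1], [11.7, -10.0], [14.7, -12.7], [17.9, -15.0]]
1 [[3.5, -2.0], [7.3, -3.7], [9.6, -5.0], [12.2, -6.3], [14.9, -7.3], [17.8, -8.1]]
2 [[3.1, -0.6], [6.2, -0.9], [9.6, -0.8], [12.9, -0.5], [16.3, 0.2], [19.8, 1.3]]
3 [[3.4, 1.5], [6.6, 3.3], [9.7, 5.5], [12.6, 8.1], [15.3, 11.1], [17.6, 14.3]]
4 [[2.0, 3.5], [3.7, 7.3], [5.0, 9.6], [6.3, 12.2], [7.3, 14.9], [8.1, 17.8]]
5 [[0.6, 3.1], [0.9, 6.2], [0.8, 9.6], [0.5, 12.9], [-0.2, 16.3], [-1.3, 19.8], [-1.9, 21.1]]
```

```bash
python3 -m crank '[[[-20,-8,30],[0,0,0]],[[-40,-17,60],[0,0,0]],[[-40,-17,88],[0,0,0]],[[-40,-17,105],[0,0,0]],[[-40,-17,120],[0,0,0]],[[-40,-17,130],[0,0,0]],[[-40,-17,136],[0,0,0]],[[-40,-17,136],[0,0,0]]]'
python3 - <<'E'
from h import *
s=get_state();q=push(0,8);print(goal([q[0],-q[1],12],A1)[:2],s["joints"].tolist() if hasattr(s["joints"],'tolist') else s["joints"])
im,d=get_image("scene");cv2.imwrite("pics/s1.png",cv2.resize(im[100:230,170:390],None,fx=3.6,fy=3.6))
im,d=get_image("wrist");cv2.imwrite("pics/w2.png",im)
E
```

```text
time_s: 3.35
position: [0.5161, 0.1024, 0.127]
ee_rot: [3.065, -0.045, 0.677]
ft_force: [-0.1, 0.2, 0.6]
width: 0.0003
gripper_force: 0.0
(array([-1. , -1.6,  0.1]), array([-0.1,  0.1, -0.2])) [0.7252113121696209, -0.06208760822320945, -1.068296694943011, 2.1637429441143454, 0.1758420238484183, 0.607867427927421, -2.0777051009885037]
```

View pics/w2.png

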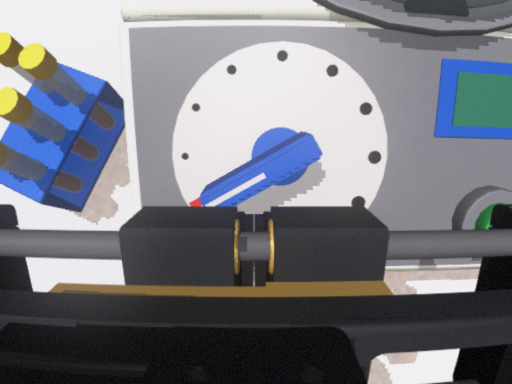

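The wrist view shows the fingertips at (254,215–260), just below the lever's side, which runs from (205,200) to (320,145). There is no contact force yet, so I push the first click.

```bash
python3 -m crank '[[[3,-3,0],[0,0,0]],[[6,-6,0],[0,0,0]],[[9,-9,0],[0,0,0]],[[12,-12,0],[0,0,0]],[[15,-14.3,0],[0,0,0]],[[17,-16.5,0],[0,0,0]],[[17,-16.5,0],[0,0,0]]]'
python3 - <<'E'
from h import *
im,d=get_image("wrist");cv2.imwrite("pics/w3.png",im);q=push(20);print(goal([q[0],-q[1],12],A1)[:2])
E
```

```text
time_s: 4.15
position: [0.5322, 0.1206, 0.135]
ee_rot: [3.065, -0.041, 0.681]
ft_force: [0.9, 0.3, -0.3]
width: 0.0006
gripper_force: 0.0
(array([-0.3,  1.8,  0.7]), array([-0.2, -0. , -0.1]))
```

View pics/w3.png

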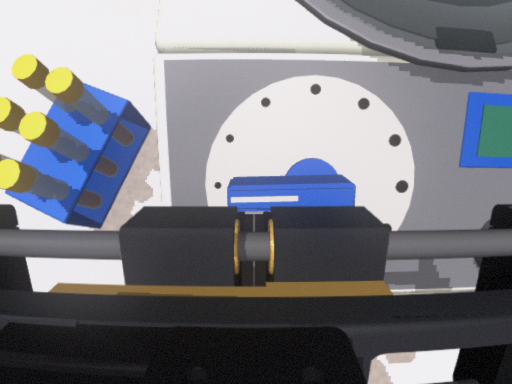

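The lever now lies level and points at the first dot (218,185), so it is at step 1. Next, step 2.

```bash
python3 -m crank '[[[3,-1,0],[0,0,0]],[[7,-2.3,0],[0,0,0]],[[9.5,-3.5,0],[0,0,0]],[[12,-4.7,0],[0,0,0]],[[15,-5.7,0],[0,0,0]],[[17.5,-6.5,0],[0,0,0]],[[17.5,-6.5,0],[0,0,0]]]'
python3 -c "
from h import *
q=push(50);print(goal([q[0],-q[1],12],A1)[:2])"
```

```text
time_s: 4.9
position: [0.5484, 0.1263, 0.1426]
ee_rot: [3.065, -0.042, 0.681]
ft_force: [0.0, 0.1, 0.3]
width: 0.0006
gripper_force: 0.0
(array([-0.6, -0. ,  0.8]), array([-0.2, -0.1, -0.1]))
```

```bash
python3 -m crank '[[[3,-0.6,0],[0,0,0]],[[6,-0.9,0],[0,0,0]],[[9.3,-0.8,0],[0,0,0]],[[12.5,-0.5,0],[0,0,0]],[[16,0.2,0],[0,0,0]],[[19.3,1.3,0],[0,0,0]],[[19.3,1.3,0],[0,0,0]]]'
python3 - <<'E'
from h import *
im,d=get_image("wrist");cv2.imwrite("pics/w4.png",im);q=push(80);print(goal([q[0],-q[1],12],A1)[:2])
E
```

```text
time_s: 5.6
position: [0.5661, 0.1239, 0.1508]
ee_rot: [3.064, -0.043, 0.681]
ft_force: [0.5, -0.4, 0.3]
width: 0.0003
gripper_force: 0.0
(array([-0. , -0.5,  0.8]), array([-0.2, -0.1, -0.1]))
```

View pics/w4.png

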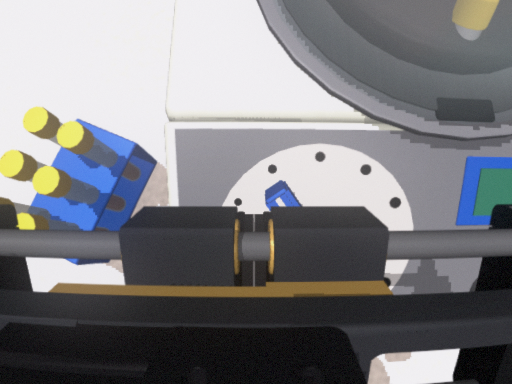

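The lever tip at (280,192) points at the third dot (272,169), so it is at step 3. Two more clicks, to 4 and 5.

```bash
python3 -m crank '[[[3.4,1,0],[0,0,0]],[[6.6,2.8,0],[0,0,0]],[[9.7,5,0],[0,0,0]],[[12.6,7.6,0],[0,0,0]],[[15.3,10.6,0],[0,0,0]],[[17.6,13.8,0],[0,0,0]],[[17.6,13.8,0],[0,0,0]]]'
python3 -c "
from h import *
q=push(110);print(goal([q[0],-q[1],12],A1)[:2])"
python3 -m crank '[[[2,3.5,0],[0,0,0]],[[3.7,7,0],[0,0,0]],[[5,9.6,0],[0,0,0]],[[6.3,12.2,0],[0,0,0]],[[7.3,14.9,0],[0,0,0]],[[8,17.8,0],[0,0,0]],[[8,17.8,0],[0,0,0]]]'
python3 - <<'E'
from h import *
im,d=get_image("wrist");cv2.imwrite("pics/w5.png",im);q=push(140);print(goal([q[0],-q[1],12],A1)[:2])
E
```

```text
time_s: 6.35
position: [0.5814, 0.1089, 0.158]
ee_rot: [3.064, -0.044, 0.68]
ft_force: [-0.1, 0.5, -0.6]
width: 0.0004
gripper_force: 0.0
(array([-0. , -0.9,  0.6]), array([-0.1, -0. , -0.2]))
time_s: 7.05
position: [0.5878, 0.0908, 0.1611]
ee_rot: [3.064, -0.043, 0.68]
ft_force: [0.2, 0.6, 0.3]
width: 0.0004
gripper_force: 0.0
(array([ 0.6, -0.9,  0.5]), array([-0.1, -0. , -0.2]))
```

View pics/w5.png

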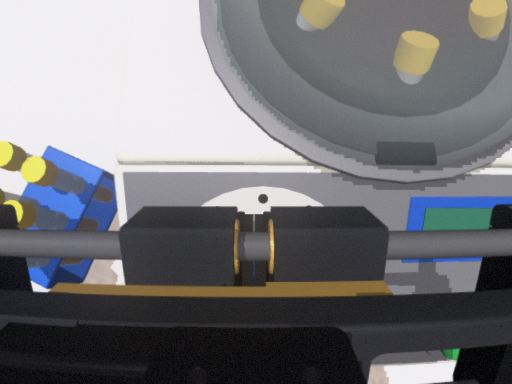

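The lever is hidden under the gripper, but the fingertip position puts it past the middle of the fifth click. Final push now, stopping short of 6 so it snaps home, then back off and rise.

```bash
python3 -m crank '[[[0.6,3,0],[0,0,0]],[[1,6,0],[0,0,0]],[[1,9,0],[0,0,0]],[[0.8,12,0],[0,0,0]],[[0.2,15.4,0],[0,0,0]],[[-0.8,18.9,0],[0,0,0]],[[-1.3,20.2,0],[0,0,0]],[[-1.3,20.2,0],[0,0,0]]]'
python3 -c "
from h import *
q=push(171);print(goal([q[0],-q[1],12],A1)[:2])"
python3 -m crank '[[[1,-4,0],[0,0,0]],[[1,-4,-15],[0,0,0]],[[1,-4,-40],[0,0,0]],[[-15,-4,-70],[0,0,0]],[[-35,-4,-100],[0,0,0]],[[-55,-4,-130],[0,0,0]],[[-55,-4,-135],[0,0,0]],[[-55,-4,-135],[0,0,0]]]'
python3 - <<'E'
from h import *
s=get_state();im,d=get_image("wrist");cv2.imwrite("pics/w6.png",im);print(goal([-38,-130,60],A1)[:2])
c=cam("wrist",s);P=panel(YAW);print(pix(c,[A1+P@[-.038,-.130,.022]]))
hsv=cv2.cvtColor(im,cv2.COLOR_BGR2HSV);g=cv2.inRange(hsv,(45,120,50),(80,255,255));N,_,st,ce=cv2.connectedComponentsWithStats(g)
n=P[:,2]
for i in range(1,N):
    if st[i,4]>50:print(ce[i],st[i],((onplane(c,[ce[i]],A1+n*.022,n)-A1)@P*1000).round(1))
E
```

```text
time_s: 7.9
position: [0.5857, 0.0707, 0.1602]
ee_rot: [3.064, -0.043, 0.679]
ft_force: [-0.3, -0.0, -0.9]
width: 0.0005
gripper_force: 0.0
(array([ 0.8, -0.8,  0.4]), array([-0.1,  0. , -0.2]))
time_s: 8.7
position: [0.4794, 0.0785, 0.2606]
ee_rot: [3.062, -0.04, 0.683]
ft_force: [0.4, -0.5, 0.2]
width: 0.0004
gripper_force: 0.0
(array([-20.5, 120. ,  87.1]), array([-0.1, -0. , -0.1]))
[[375.99365171 202.47777334]]
[372.85185185 200.19493177] [360 188  26  27 513] [[ -35.6 -126.6   22. ]]
```

View pics/w6.png

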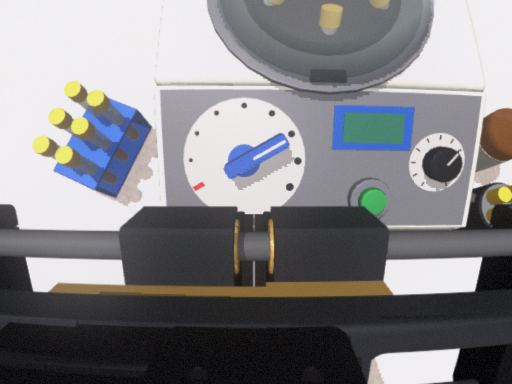

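The lever's white line at (270,152) points at the sixth dot (292,133), with dot 5 at (271,113) and dot 7 at (298,160), so it is at step 6. The key is at (373,200). I move over it now, along a raised path.

```bash
python3 -m crank '[[[-5,25,15],[0,0,0]],[[-12,55,35],[0,0,0]],[[-19.5,85,55],[0,0,0]],[[-19.5,110,70],[0,0,0]],[[-19.5,118.5,90],[0,0,0]],[[-19.5,118.5,105],[0,0,0]],[[-19.5,118.5,117],[0,0,0]],[[-19.5,118.5,117],[0,0,0]]]'
python3 -c "
from h import *
print(goal([-37,-128.5,22],A1)[:2],get_state()['ft_force'])"
```

```text
time_s: 9.55
position: [0.5071, -0.0401, 0.1418]
ee_rot: [-3.067, 0.042, -0.673]
ft_force: [-0.2, 0.0, -0.4]
width: 0.0007
gripper_force: 0.0
(array([2.3, 0.6, 5.7]), array([-0.4,  0.3, -0.2])) [-0.24747022  0.02046562 -0.42608636]
```

```bash
python3 -m crank '[[[2,0.5,2],[0,0,0]],[[2,0.5,4],[0,0,0]],[[2,0.5,6],[0,0,0]],[[2,0.5,8],[0,0,0]],[[2,0.5,9],[0,0,0]],[[2,0.5,10],[0,0,0]],[[2,0.5,10],[0,0,0]]]'
python3 -c "
from h import *
print(goal([-37,-128.5,17],A1)[:2],get_state()['ft_force']@panel(YAW))"
```

```text
time_s: 10.25
position: [0.5138, -0.0414, 0.1366]
ee_rot: [3.064, -0.042, 0.68]
ft_force: [0.1, -0.1, 0.6]
width: 0.0002
gripper_force: 0.5
(array([-1.6, -0.6,  3.2]), array([-0.1, -0. , -0.1])) [ 0.3329087  -0.07215246  0.46164628]
```

```bash
python3 -m crank '[[[-1,0,1],[0,0,0]],[[-1,0,2],[0,0,0]],[[-1,0,3],[0,0,0]],[[-1,0,4],[0,0,0]],[[-1,0,4],[0,0,0]],[[-1,0,4],[0,0,0]]]'
python3 -c "
from h import *
print(goal([-37,-128.5,17],A1)[:2],get_state()['ft_force']@panel(YAW))"
```

```text
time_s: 10.85
position: [0.5148, -0.0414, 0.1328]
ee_rot: [3.064, -0.042, 0.68]
ft_force: [-0.3, -0.4, 4.8]
width: 0.0001
gripper_force: 1.6
(array([-0.9, -0.6, -0.7]), array([-0.2, -0. , -0.1])) [ 1.79256983 -0.39131164  4.43767413]
```

```bash
python3 -m crank '[[[0,0,1],[0,0,0]],[[0,0,2],[0,0,0]],[[0,0,2],[0,0,0]],[[0,0,2],[0,0,0]]]'
python3 -c "
from h import *
print(goal([-37,-128.5,17],A1)[:2],get_state()['ft_force']@panel(YAW))"
```

```text
time_s: 11.25
position: [0.5155, -0.0415, 0.1315]
ee_rot: [3.064, -0.042, 0.679]
ft_force: [-12.8, 0.8, 21.2]
width: 0.0007
gripper_force: 11.9
(array([-1. , -0.6, -2.2]), array([-0.1, -0. , -0.1])) [-2.69246433  0.44460802 24.6660159 ]
```

The force jumped to 25 N, so the key is at its stop. Release, rise and check.

```bash
python3 -m crank '[[[0,0,-3],[0,0,0]],[[0,0,-8],[0,0,0]],[[0,0,-20],[0,0,0]],[[0,0,-45],[0,0,0]],[[-20,-50,-80],[0,0,0]],[[-30,-90,-120],[0,0,0]],[[-30,-110,-135],[0,0,0]],[[-30,-110,-135],[0,0,0]]]'
python3 - <<'E'
from h import *
s=get_state();im,d=get_image("wrist");cv2.imwrite("pics/w7.png",im);print(s["ft_force"],s["time_s"])
E
```

```text
time_s: 12.05
position: [0.4334, 0.0728, 0.2424]
ee_rot: [3.064, -0.038, 0.682]
ft_force: [0.2, -0.6, -0.1]
width: 0.0006
gripper_force: 0.0
[ 0.20443831 -0.59970839 -0.10316866] 12.05
```

View pics/w7.png

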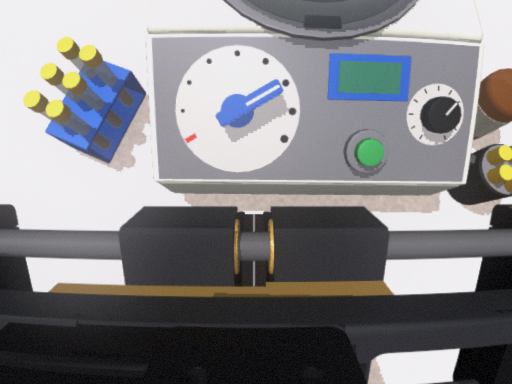

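The lever still points at the sixth dot (285,83). The key at (370,152) is up and the timer mark at (453,107) looks unchanged. The arm is clear, so I hand the job in.

```bash
python3 -c "
from plant import *
print(job_done())"
```

```text
the job is handed in; nothing more can be done
None
```

The selector was pushed from off to step 6 without pinching and the wrist view shows it still there; the start key was then pressed to its stop (25 N at the wrist) and released, and the job was handed in at about 12 s with the arm clear and the knob, rack, bucket and bottle untouched.

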